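# Clip the valve key onto the snap hook of the bench stand

## Task

Draw the valve key, the tool with the eye, out of the tool block and clip it onto the snap hook on the stand: push its eye gently, with less than 15 N, against the sprung gate until the eye has passed inside and the gate has snapped shut behind it. Then let go so that the key hangs still and upright from the hook; never force the hook, and leave the driver in the block and the other things on the bench where they are.

Things in the scene. Friction and masses are not known exactly. Their poses are not given: they have to be found in the camera images.
- key: Valve key, 134 mm tall, about 150 g, upright in the block at the start. Origin: centre of its bottom end, z up. From the bottom: square steel shank 12 x 12 mm to z = 54, collar 20 mm across (z 51 to 62), eye ring, short neck, flat white paddle grip on top. Heaviest at the bottom: it hangs upright by its eye.
- key_eye (a point): Centre of the key's round steel eye, 80 mm above the key's origin. Inner diameter 24 mm, outer 40 mm, bar 8 mm thick; the ring lies in the key's y-z plane and the hole runs along the key's x.
- key_grip (a point): Centre of the key's paddle grip, 38 mm above the eye's centre: 10 mm thick (key's x), 36 mm wide (y), 32 mm tall. Pinch it across its thickness, from above.
- stand: Fixed stand carrying a steel snap hook that lies level at 150 mm height. Origin on the bench below mouth; x = direction in which an eye is pushed in, towards the post; z up. Base plate 12 mm thick (x 50 to 180, y -40 to 70 mm), post at x = 120, y = 15, clamp head (34 mm cube) round the hook's stem at x 103 to 137. Nothing stands above the hook.
- mouth (a point): Nominal crossing of tip bar and shut gate, on the stand 150 mm up. The hook is a U of 8 mm bar open to -x: free tip bar along y = 0 (its end at x = -3 mm), back bar along y = 30. ATTENTION: the hook is clamped up to 18 mm farther out or in along the stand's x than nominal, different each time and not in any reading. The eye goes over the tip bar, one side of the ring in the mouth (y 4 to 26).
- bowl (a point): Nominal inner face of the U's closed end, at the tip bar, 35 mm inside mouth along the stand's x (shifted with the hook by the same unread amount, up to 18 mm). The middle of the ring's bar meets the closed end 31 mm beyond the true gate line: stop before it or touch it only lightly; the hook must not be pushed with more than 15 N.
- gate (a joint): Angle of the sprung gate, a 6 mm bar shutting the mouth from its hinge on the back bar (stand's y = 30 mm) to the tip bar: 0 shut, grows as it is pushed inward, 1.45 rad at most; springs back by itself. It takes about 4 to 9 N and slips off and snaps shut once the ring is about 23 to 29 mm beyond the gate's line.
- block: Fixed grey tool block 60 x 130 x 50 mm, origin at the centre of its underside. Two square sockets, 14 mm wide and 40 mm deep, at y = -35 and +35 mm; the key stands in one, the driver in the other (either way round), both turned as the block is. Draw tools straight up by at least 45 mm.
- driver: Plain driver without an eye, 114 mm tall, round white handle 26 mm across, standing in the block's other socket; origin at its bottom end. Leave it.
- bottle: Amber glass bottle, 60 mm across, 120 mm tall, origin at the centre of its underside. Leave it.
- meter: White hand-held flow meter lying on the bench, 70 x 100 x 34 mm, origin at the centre of its underside. Leave it.
Not all that is in view belongs to the job. Leave any red or yellow look-alike of the block alone.

How it is judged:
By the outcome, as a careful person would: the job done as asked, in the order asked, and still so for the second after the job is handed in, with the robot touching nothing.
It also fails if it takes over 72 s, if anything falls off the work surface, if the arm or the gripper's body presses on something with over 40 N, if the wrist force passes 120 N, or if a joint passes its speed limit or range.

## Robot

A 7-joint arm with a two-finger parallel gripper is mounted at the origin on the work surface. World frame = base frame: x ahead of the robot, y to its left, z up, the work surface at z = 0. Lengths are in m, angles in rad, forces in N, time in s.
With the tool pointing down it reaches from about 0.425 to 0.925 m from the base axis. Payload 6.8 kg.
Tool frame: the origin (TCP) lies on the centre line of the jaws, within the pads' length; the fingertips stand 8 mm ahead of it and the grasp point (between the pads) lies 11 mm behind it (bot.tips_ahead is the distance from the TCP to the fingertips, in m); z points along the fingers, y is the line along which they close (so a half turn about z gives the same grasp; the last joint's range is limited). The gripper opens to 85 mm and grips with 20 to 120 N. Pads are 22 mm wide; open, the fingers measure 114 mm over their backs; the gripper's body (76 mm by 85 mm) begins 54 mm behind the grasp point. The pads swing forward as they close: fully open they stand 13 mm farther back than shut.
Start: joints at [1.224, 0.477, 0.022, 1.555, -0.011, 1.109, -0.083], TCP at [0.16, -0.656, 0.239] pointing down, gripper open.
Joint ranges: [-2.96, 2.96], [-0.34, 2.1], [-1.41, 1.46], [0.24, 2.44], [-1.37, 4.51], [0.17, 1.92], [-2.96, 2.96]. Speed limits (rad/s): [2.39, 2.39, 3.14, 3.14, 3.14, 3.14, 3.14].

## Interface

Orientations are given as a unit quaternion [w, x, y, z].
In Python, from station import bot gives the robot as it stands.
- The arm moves only by the tool send_rows, never from a script. Its argument "deltas" is text: rows parted by semicolons, each of 4 numbers parted by spaces: the shift along the tool's x, y, z in m, then the turn about the tool's z in degrees. In form: x y z spin; .... A call has 1 to 5 rows; each row is the pose to reach, as a shift and turn from the pose commanded when the call began, along the tool's axes at that moment; what a row does not reach only later rows make up. A row lasts 1/10 s, in which the tool goes at most 50 mm and 8.59 degrees, less where a joint would pass 70% of its speed; a pose out of reach is approached as far as the arm can. A call with a gripper value outside its range is refused whole. "claw" is the opening, from 0 (shut) to 1 (fully open), set as the call begins (left out, the last holds). The fingers move at their own pace and stop on an object; "force" is the grip in N (left out, the last holds). Time passes only in rows, so rows that repeat a pose let the fingers close. It gives the time, the measured TCP pose, the force, the opening and the grip force at its end, in the units of the state.
- bot.get_obs(): the state, without advancing time (a new reading comes with each control period).
- bot.read_camera(name): name is "scene" or "top" or "wrist"; returns a dict with "img" (480x640x3 uint8, red, green, blue), "depth" (480x640 float32, m along the optical axis (not along the pixel's ray), 0 where there is no reading), "fx", "fy", "cx", "cy" (pixels), "dist_coeffs" ([k1, k2, p1, p2, k3] as OpenCV has them; the pictures are not rectified), "camera_from_world" (4x4, takes a point from world to camera coordinates). Camera axes: x right, y up, looking along -z (the intrinsics and any distortion apply to the point x, -y, -z); pixel columns grow to the right and rows downward; lengths in m; the calibration is good to about 2 mm. A picture is of the moment at which its call begins.
- bot.hand_in(): hands the job in; it is judged then, once.
Trained networks look in a picture, given as the dict that the camera call returned (one of the last four; its "shot" number tells which), for a name from the list of things; names that differ only in an ending like _2 or _b are one class to them, and where a whole thing is asked for, a point or a joint stands for the part that bears it (a point fixed in the world has none). Each returns a list of dicts, best first, with "confidence" (0 to 1); they miss things now and then, are a little off and sometimes report something else, mostly with a low value. They report only what shows in the picture. A call takes as long as a camera call. They do not tell look-alikes from the thing itself.
- bot.masks_of(picture, query): "mask" (480x640 bool, what is visible of it).
- bot.landmark_of(picture, query): "xyz" ([x, y, z] in m, in world coordinates, good to about 4 mm: a listed point, or the origin of a listed thing).
The state is a dict: "t": time; "q": joint angles; "joint_vel": joint speeds; "joint_torque": joint torques, N m; "eef_pos": TCP position; "tool_rot": TCP orientation; "contact_force": force on the tool from outside, world axes, zero at the start; "torque": the same for the moment, N m; "gripper_width": opening from 0.0 (shut) to 1.0 (fully open); "grasp_force": force on a finger pad.
Only numpy, scipy, OpenCV 4.12 (cv2) and the standard library are available. Lean on these libraries where they do the work, as an engineer would, in place of code of your own. Each camera call takes 0.05 s, during which the arm holds its last target. There are 200 camera calls.

## Working session

There is one attempt and no reset: what is moved stays moved. The work goes in short steps, Python scripts to look and compute and a tool call to move; the robot and the scene stay as the last step left them, time stands still between calls to the robot, and variables do not carry over. Pictures are saved under pics/ and viewed, at most 10 in all, crops included, and the job is handed in when it is done.

Besides the shell and the picture viewer there is one more tool, called after "Request:" as name(argument=value, ...) on one line, values as JSON. send_rows: Moves the arm, as the interface text tells. Its arguments: {"type":"object","properties":{"deltas":{"type":"string"},"claw":{"type":"number"},"force":{"type":"number"}},"required":["deltas"]}

```bash
mkdir -p pics; ls; cat > h.py <<'E'
import numpy as np, cv2
from station import bot
def pix(p,w):
    M=np.array(p["camera_from_world"]);c=M[:3,:3]@np.array(w)+M[:3,3]
    K=np.array([[p["fx"],0,p["cx"]],[0,p["fy"],p["cy"]],[0,0,1]])
    return cv2.projectPoints(np.array([[c[0],-c[1],-c[2]]]),np.zeros(3),np.zeros(3),K,np.array(p["dist_coeffs"]))[0].ravel()
def cloud(p,mask):
    v,u=np.nonzero(mask&(p["depth"]>0));d=p["depth"][v,u]
    K=np.array([[p["fx"],0,p["cx"]],[0,p["fy"],p["cy"]],[0,0,1]])
    n=cv2.undistortPoints(np.stack([u,v],1).astype(float)[:,None],K,np.array(p["dist_coeffs"]))[:,0]
    c=np.stack([n[:,0]*d,-n[:,1]*d,-d],1);M=np.array(p["camera_from_world"])
    return (c-M[:3,3])@M[:3,:3]
def save(p,n): cv2.imwrite("pics/"+n,p["img"][:,:,::-1])
E
python3 - <<'E'
from h import *
o=bot.get_obs();print(o["t"],o["eef_pos"],o["tool_rot"],bot.tips_ahead)
P={n:bot.read_camera(n) for n in("scene","top")}
for n,p in P.items():
    save(p,n+"0.png")
    for q in["key","key_eye","key_grip","stand","mouth","bowl","block","driver","bottle","meter"]:
        print(n,q,[(np.round(r["xyz"],3).tolist(),round(r["confidence"],2)) for r in bot.landmark_of(p,q)[:3]])
E
```

```text
pics
0.0 [ 0.15954989 -0.65527363  0.23830588] [-9.18013002e-04  9.92875790e-01  1.19150293e-01 -1.72817030e-04] 0.008
scene key [([0.516, -0.167, 0.007], 0.93)]
scene key_eye [([0.508, -0.168, 0.089], 0.98)]
scene key_grip [([0.511, -0.17, 0.128], 0.7)]
scene stand [([0.549, 0.12, 0.001], 0.98)]
scene mouth [([0.546, 0.123, 0.145], 0.77)]
scene bowl [([0.577, 0.114, 0.15], 0.57)]
scene block [([0.457, -0.033, -0.005], 0.88), ([0.373, -0.324, 0.001], 0.75), ([0.523, -0.198, -0.001], 0.56)]
scene driver [([0.536, -0.241, 0.008], 0.83)]
scene bottle [([0.715, -0.203, 0.003], 0.66)]
scene meter [([0.531, 0.385, -0.002], 0.9)]
top key [([0.513, -0.169, 0.009], 0.48)]
top key_eye [([0.514, -0.173, 0.087], 0.67)]
top key_grip [([0.515, -0.172, 0.126], 0.53), ([0.514, -0.172, 0.009], 0.34)]
top stand [([0.55, 0.128, -0.003], 0.72)]
top mouth [([0.55, 0.125, 0.15], 0.91), ([0.529, -0.204, -0.002], 0.25)]
top bowl [([0.577, 0.112, 0.152], 0.96)]
top block [([0.38, -0.323, 0.001], 0.94), ([0.312, -0.161, 0.002], 0.69), ([0.46, -0.03, 0.0], 0.65)]
top driver [([0.536, -0.238, 0.011], 0.67)]
top bottle [([0.724, -0.204, 0.002], 0.72)]
top meter [([0.531, 0.38, -0.003], 0.67), ([0.536, -0.237, 0.013], 0.33)]
```

View pics/scene0.png

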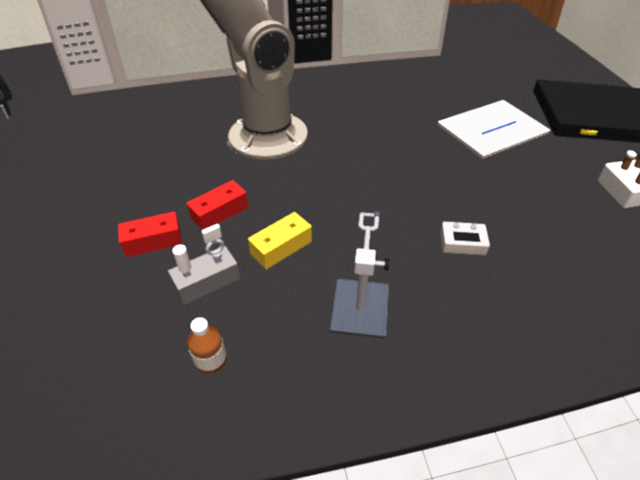

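View pics/top0.png

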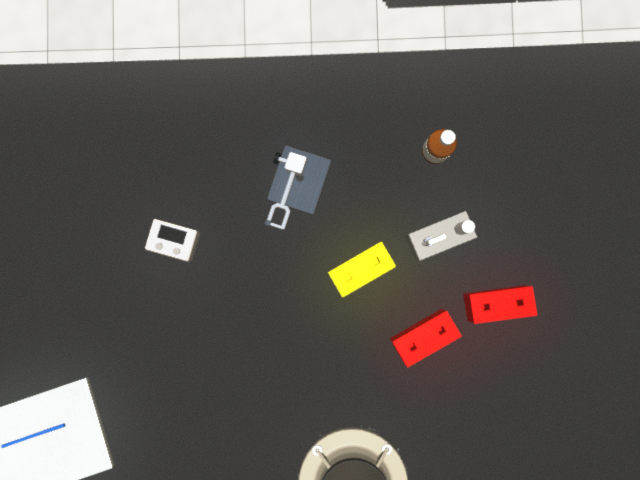

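```bash
python3 - <<'E'
from h import *
p=bot.read_camera("top")
def rect(C):
    r=cv2.minAreaRect(C[:,:2].astype(np.float32)*1000);return np.round(r[0],1),np.round(r[1],1),round(r[2],1)
for m in bot.masks_of(p,"block")[:4]:
    C=cloud(p,m["mask"]);print("block",round(m["confidence"],2),C.mean(0).round(3),end=' ')
    C=C[abs(C[:,2]-.05)<.006];print(len(C),rect(C) if len(C)>5 else '')
m=bot.masks_of(p,"stand")[0]["mask"];C=cloud(p,m)
H=C[(C[:,2]>.14)];print("hook",rect(H))
for a,b in((.143,.158),(.16,.18),(.005,.02)):
    D=C[(C[:,2]>a)&(C[:,2]<b)];print(a,len(D),rect(D) if len(D)>5 else '')
m=bot.masks_of(p,"key")[0]["mask"];C=cloud(p,m);D=C[C[:,2]>.13];print("grip",rect(D),C[:,2].max(),len(D))
for s in("mouth","bowl","key_grip","driver"):
    pass
print("mouth px",pix(p,[.55,.125,.15]),p["fx"])
save({"img":cv2.resize(p["img"][int(pix(p,[.58,.12,.15])[1])-75:][:150,int(pix(p,[.58,.12,.15])[0])-100:][:,:200],None,fx=4,fy=4)},"hook.png")
E
```

```text
block 0.95 [ 0.458 -0.033  0.047] 1648 (array([457.9, -32. ]), array([ 59.8, 130. ]), 28.4)
block 0.86 [ 0.521 -0.194  0.048] 1329 (array([ 524.5, -203.7]), array([ 59.6, 130. ]), 20.8)
block 0.69 [ 0.313 -0.16   0.044] 1744 (array([ 310.2, -162.1]), array([ 60.9, 129.6]), 28.3)
block 0.65 [ 0.378 -0.318  0.044] 1811 (array([ 376.6, -322.4]), array([ 61.7, 132.6]), 6.0)
hook (array([615.7, 127.1]), array([ 60.8, 146.8]), 71.2)
0.143 496 (array([612.3, 127.7]), array([ 59.9, 140. ]), 71.2)
0.16 333 (array([669. , 108.6]), array([59., 34.]), 70.0)
0.005 2239 (array([660.3,  98.3]), array([110.4, 130.9]), 70.2)
grip (array([ 512.2, -169.8]), array([ 9.6, 33.5]), 22.8) 0.14830197399326364 89
mouth px [282.68553535 223.19190314] 484.7561738271474
```

The scene view shows the grey block with the key (215,245) and driver (182,260), and the stand at (365,280). In the top view the key grip is at (433,240), the hook mouth at (280,222) and the clamp head at (295,162). Red and yellow look-alikes lie nearby.

```bash
cat >> h.py <<'E'
def go(x,y,z,ang):
    """delta to TCP x,y,z with tool y-axis along world angle ang (mod 180 chosen nearest -> print both)"""
    from scipy.spatial.transform import Rotation as R
    o=bot.get_obs();q=o["tool_rot"];Rm=R.from_quat([q[1],q[2],q[3],q[0]]).as_matrix()
    d=Rm.T@(np.array([x,y,z])-o["eef_pos"]);cur=np.degrees(np.arctan2(Rm[1,1],Rm[0,1]))
    s=cur-ang
    print("t",round(o["t"],2),"tcp",np.round(o["eef_pos"],4),"yang",round(cur,2),"F",np.round(o["contact_force"],1),"delta mm",(d*1000).round(1),"spin",round(s,2),"tilt",Rm[:2,2].round(4),"w",round(o["gripper_width"],3),round(o["grasp_force"],1))
E
python3 - <<'E'
from h import *
go(.512,-.171,.24,20.8)
E
```

```text
t 1.3 tcp [ 0.1597 -0.6559  0.2393] yang -76.32 F [-0.1  0.5 -0.5] delta mm [ 457.  -387.8   -0.7] spin -97.12 tilt [ 0. -0.] w 1.002 0.0
```

View pics/hook.png

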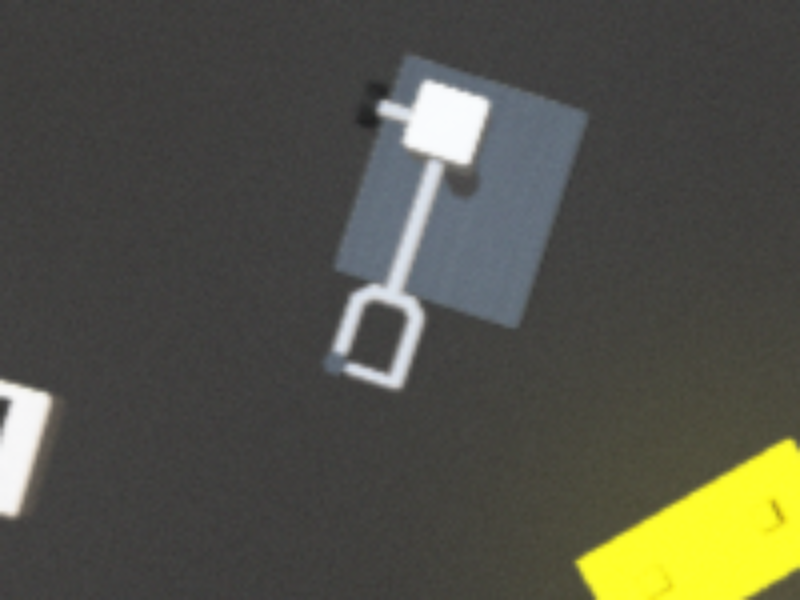

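Crop: the U hook, with its gate running from the hinge (335,363) to the tip-bar end (398,383) and the clamp head at (448,122). Now I'll move above the key.

Request:
send_rows(deltas="0.038 -0.032 0 0; 0.076 -0.064 0 0; 0.114 -0.096 0 0; 0.152 -0.129 0 0; 0.19 -0.161 0 0", claw=1)

```text
t: 1.8
eef_pos: [0.3071, -0.4528, 0.2396]
tool_rot: [0.0, 0.993, 0.119, 0.0]
contact_force: [1.1, -0.5, 0.2]
gripper_width: 1.001
grasp_force: 0.0
```

Request:
send_rows(deltas="0.038 -0.032 0 0; 0.076 -0.064 0 0; 0.114 -0.096 0 0; 0.152 -0.129 0 0; 0.19 -0.161 0 0")

```text
t: 2.3
eef_pos: [0.4536, -0.2514, 0.2397]
tool_rot: [0.0, 0.993, 0.119, 0.0]
contact_force: [-0.1, -0.4, 0.1]
gripper_width: 0.997
grasp_force: 0.0
```

Request:
send_rows(deltas="0.038 -0.033 0 0; 0.076 -0.066 0 -8; 0.076 -0.066 0 -16; 0.076 -0.066 0 -24; 0.076 -0.066 0 -32")

```text
t: 2.8
eef_pos: [0.5112, -0.1705, 0.2393]
tool_rot: [0.0, 0.92, 0.391, 0.0]
contact_force: [0.4, -0.8, 0.3]
gripper_width: 0.996
grasp_force: 0.0
```

Request:
send_rows(deltas="0 0 0 -8; 0 0 0 -16; 0 0 0 -24; 0 0 0 -32; 0 0 0 -40")

```text
t: 3.3
eef_pos: [0.511, -0.1711, 0.2395]
tool_rot: [0.0, 0.731, 0.682, 0.0]
contact_force: [0.3, 0.3, 0.7]
gripper_width: 1.003
grasp_force: 0.0
```

Request:
send_rows(deltas="0 0 0 -8; 0 0 0 -16; 0 0 0 -24; 0 0 0 -24; 0 0 0 -24")

```text
t: 3.8
eef_pos: [0.5109, -0.1712, 0.2393]
tool_rot: [0.0, 0.577, 0.816, 0.0]
contact_force: [-0.1, 0.3, -0.4]
gripper_width: 0.999
grasp_force: 0.0
```

```bash
python3 - <<'E'
from h import *
p=bot.read_camera("wrist");save(p,"w1.png")
go(.512,-.171,.24,20.8)
for q in("key","key_grip","key_eye"):
    print(q,[(np.round(r["xyz"],4).tolist(),round(r["confidence"],2)) for r in bot.landmark_of(p,q)[:2]])
m=bot.masks_of(p,"key")
if m:
    C=cloud(p,m[0]["mask"]);print(m[0]["confidence"],C[:,2].max());D=C[(C[:,2]>.135)&(C[:,2]<.155)];print(len(D),np.median(D[:,2]),cv2.minAreaRect(D[:,:2].astype(np.float32)*1000))
E
```

```text
t 3.85 tcp [ 0.511  -0.1711  0.2394] yang 19.48 F [-0.6 -0.3 -0.1] delta mm [-0.2  1.  -0.6] spin -1.32 tilt [ 0.0001 -0.0001] w 1.003 0.0
key [([0.5133, -0.1688, 0.014], 0.72)]
key_grip [([0.5123, -0.1708, 0.126], 0.67)]
key_eye [([0.5098, -0.1744, 0.0904], 0.66)]
0.62 0.14706146724581962
641 0.14422054474331278 ((511.6954040527344, -170.44578552246094), (9.683333396911621, 35.18287658691406), 19.875959396362305)
```

View pics/w1.png

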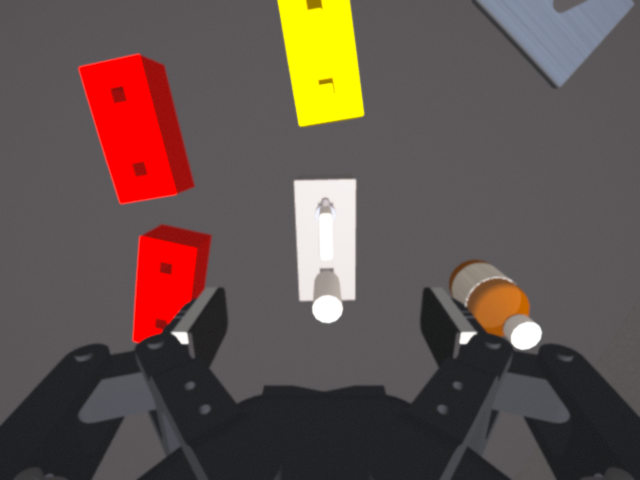

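The wrist view shows the key grip at (325,235), with the driver in front of it at (327,300), centred between the jaws. Descending to grip.

Request:
send_rows(deltas="0 0.0007 0.04 -0.8; 0 0.0007 0.08 -0.8; 0 0.0007 0.11 -0.8; 0 0.0007 0.1194 -0.8; 0 0.0007 0.1194 -0.8")

```text
t: 4.55
eef_pos: [0.511, -0.1705, 0.119]
tool_rot: [-0.001, 0.57, 0.822, -0.0]
contact_force: [0.3, 0.2, 0.4]
gripper_width: 1.001
grasp_force: 0.0
```

Request:
send_rows(deltas="0 0 0 0; 0 0 0 0; 0 0 0 0; 0 0 0 0; 0 0 0 0", claw=0, force=60)

```text
t: 5.05
eef_pos: [0.5119, -0.1709, 0.1204]
tool_rot: [0.0, 0.57, 0.822, 0.0]
contact_force: [-0.5, 0.6, 0.3]
gripper_width: 0.14
grasp_force: 0.0
```

Request:
send_rows(deltas="0 0 0 0; 0 0 0 0; 0 0 0 0; 0 0 0 0; 0 0 0 0")

```text
t: 5.55
eef_pos: [0.5121, -0.1709, 0.1204]
tool_rot: [0.0, 0.57, 0.822, 0.0]
contact_force: [-1.5, 0.3, 5.8]
gripper_width: 0.111
grasp_force: 59.1
```

Request:
send_rows(deltas="0 0 -0.015 0; 0 0 -0.035 0; 0 0 -0.06 0; 0 0 -0.09 0; 0 0 -0.125 0")

```text
t: 6.05
eef_pos: [0.5104, -0.1705, 0.2457]
tool_rot: [-0.001, 0.57, 0.822, -0.0]
contact_force: [-0.1, 0.3, -1.9]
gripper_width: 0.104
grasp_force: 59.0
```

Request:
send_rows(deltas="0 0 -0.03 0; 0 0 -0.055 0; 0 0 -0.055 0; 0 0 -0.055 0; 0 0 -0.055 0")

```text
t: 6.55
eef_pos: [0.5106, -0.1707, 0.2985]
tool_rot: [-0.001, 0.57, 0.822, -0.0]
contact_force: [0.1, 0.5, -2.5]
gripper_width: 0.107
grasp_force: 59.2
```

```bash
python3 - <<'E'
from h import *
T=bot.read_camera("top");S=bot.read_camera("scene")
# stand frame
a=np.radians(-19.8);ex=np.array([np.cos(a),np.sin(a)]);ey=np.array([-ex[1],ex[0]]);O=np.array([.547,.1232])
for n,p in(("top",T),("scene",S)):
    for q in("stand","mouth","bowl","key_eye","key_grip"):
        print(n,q,[(np.round(r["xyz"],4).tolist(),round(r["confidence"],2), (np.array([ex,ey])@(np.array(r["xyz"][:2])-O)*1000).round(1)) for r in bot.landmark_of(p,q)[:1]])
    C=cloud(p,bot.masks_of(p,"stand")[0]["mask"]);H=C[(C[:,2]>.13)&(C[:,2]<.165)]
    s=(H[:,:2]-O)@np.array([ex,ey]).T*1000
    h=s[s[:,0]<95];print("hook",len(h),"xmin",np.percentile(h[:,0],[0,2,5,10]).round(1),"y",np.percentile(h[:,1],[1,50,99]).round(1),"z",np.median(H[:,2]))
    print(np.histogram(h[:,0],np.arange(-40,100,4)))
    for lo in range(-30,60,6):
        k=h[(h[:,0]>=lo)&(h[:,0]<lo+6)]
        if len(k):print(lo,np.histogram(k[:,1],np.arange(-8,44,4))[0])
    B=C[(C[:,2]<.02)&(C[:,2]>.006)];print("base",cv2.minAreaRect(B[:,:2].astype(np.float32)*1000))
    Hd=C[C[:,2]>.163];print("head",cv2.minAreaRect(Hd[:,:2].astype(np.float32)*1000),((Hd[:,:2].mean(0)-O)@np.array([ex,ey]).T*1000).round(1))
go(.547,.1232,.3,-19.8)
E
```

```text
top stand [([0.5524, 0.1274, -0.0014], 0.95, array([3.7, 5.8]))]
top mouth [([0.5478, 0.1236, 0.1513], 0.56, array([0.6, 0.6]))]
top bowl [([0.5766, 0.1123, 0.1504], 0.71, array([31.5, -0.2]))]
top key_eye [([0.5145, -0.1721, 0.2655], 0.7, array([  69.5, -288.9]))]
top key_grip [([0.514, -0.1733, 0.3062], 0.73, array([  69.4, -290.1]))]
hook 409 xmin [-10.7  -8.2  -7.1  -5.3] y [-3.5 14.9 34.3] z 0.1534864166025742
(array([ 0,  0,  0,  0,  0,  0,  0, 11, 44, 25, 17, 17, 18, 18, 17, 18, 16,
       35, 28, 14, 10, 10,  9, 10, 10,  9, 11,  9, 10,  9,  9,  8, 11,  6]), array([-40, -36, -32, -28, -24, -20, -16, -12,  -8,  -4,   0,   4,   8,
        12,  16,  20,  24,  28,  32,  36,  40,  44,  48,  52,  56,  60,
        64,  68,  72,  76,  80,  84,  88,  92,  96]))
-12 [0 1 2 3 3 2 3 3 5 5 3 0]
-6 [0 6 8 4 3 5 3 3 7 7 4 0]
0 [0 5 6 0 0 0 0 0 4 7 3 0]
6 [0 7 5 1 0 0 0 0 4 7 3 0]
12 [0 6 6 1 0 0 0 0 5 6 3 0]
18 [0 8 6 0 0 0 0 0 4 6 2 0]
24 [0 7 7 3 0 1 1 1 6 6 2 0]
30 [0 1 5 5 6 6 7 5 7 3 0 0]
36 [0 0 0 1 4 6 5 2 0 0 0 0]
42 [0 0 0 0 3 7 6 0 0 0 0 0]
48 [0 0 0 0 3 6 4 0 0 0 0 0]
54 [0 0 0 0 
[... 1046 characters left out ...]
2 1 0]
-6 [0 2 6 5 6 5 6 3 6 7 7 0]
0 [0 2 5 2 0 0 0 0 3 4 3 0]
6 [0 4 3 2 0 0 0 0 1 5 2 0]
12 [0 4 4 0 0 0 0 0 0 3 3 0]
18 [0 2 5 0 0 0 0 0 1 5 6 0]
24 [0 4 5 1 0 0 0 1 2 6 3 0]
30 [0 2 7 8 4 3 4 5 8 5 2 0]
36 [0 0 0 1 5 6 5 4 1 0 0 0]
42 [0 0 0 0 1 4 4 0 0 0 0 0]
48 [0 0 0 0 1 5 5 0 0 0 0 0]
54 [0 0 0 0 2 4 6 0 0 0 0 0]
base ((661.05322265625, 98.88069152832031), (110.55714416503906, 132.42994689941406), 69.81018829345703)
head ((665.118408203125, 97.37107849121094), (33.753273010253906, 36.189697265625), 69.81411743164062) [122.1  16. ]
t 7.25 tcp [ 0.5116 -0.1708  0.2999] yang 20.48 F [-0.5 -0.1 -1.1] delta mm [ 2.63e+02  1.36e+02 -1.00e-01] spin 40.28 tilt [ 0.0001 -0.    ] w 0.109 59.2
```

Request:
send_rows(deltas="0.042 0.0146 0 0; 0.084 0.029 0 0; 0.126 0.044 0 0; 0.168 0.0585 0 0; 0.21 0.073 0 0")

```text
t: 7.75
eef_pos: [0.5063, 0.0531, 0.3002]
tool_rot: [0.0, 0.57, 0.821, 0.0]
contact_force: [0.2, -0.7, -1.3]
gripper_width: 0.103
grasp_force: 59.0
```

Request:
send_rows(deltas="0.042 0.0146 0 8; 0.0829 0.0293 0 16; 0.0829 0.0293 0 24; 0.0829 0.0293 0 32; 0.0829 0.0293 0 40.3")

```text
t: 8.25
eef_pos: [0.5049, 0.14, 0.2999]
tool_rot: [0.0, 0.82, 0.573, 0.0]
contact_force: [0.2, -0.0, -0.5]
gripper_width: 0.106
grasp_force: 59.0
```

```bash
python3 - <<'E'
from h import *
p=bot.read_camera("wrist");save(p,"w2.png");T=bot.read_camera("scene")
go(.505,.1394,.179,-19.8)
a=np.radians(-19.8);ex=np.array([np.cos(a),np.sin(a)]);ey=np.array([-ex[1],ex[0]]);O=np.array([.547,.1232])
for n,P,qs in(("wrist",p,("mouth","bowl","stand","key_eye","key_grip")),("scene",T,("key_eye","key_grip","mouth","bowl"))):
  for q in qs:
    print(n,q,[(np.round(r["xyz"],4).tolist(),round(r["confidence"],2), (np.array([ex,ey])@(np.array(r["xyz"][:2])-O)*1000).round(1)) for r in bot.landmark_of(P,q)[:1]])
C=cloud(p,np.ones((480,640),bool));s=np.c_[(C[:,:2]-O)@np.array([ex,ey]).T*1000,C[:,2]*1000]
h=s[(s[:,2]>135)&(s[:,2]<165)&(s[:,0]>-25)&(s[:,0]<70)&(s[:,1]>-15)&(s[:,1]<50)]
for lo in range(-15,48,3):
    k=h[(h[:,0]>=lo)&(h[:,0]<lo+3)]
    if len(k):print(lo,np.histogram(k[:,1],np.arange(-12,48,4))[0],np.median(k[:,2]).round(1))
E
```

```text
t 8.35 tcp [0.5049 0.1396 0.3   ] yang -19.87 F [-0.6 -0.3 -1.2] delta mm [-2.00e-01  1.00e-01  1.21e+02] spin -0.07 tilt [ 0.0002 -0.0002] w 0.106 59.1
wrist mouth [([0.5484, 0.1218, 0.1521], 0.83, array([ 1.8, -0.8]))]
wrist bowl [([0.579, 0.1151, 0.1531], 0.92, array([32.9,  3.2]))]
wrist stand [([0.5472, 0.1253, 0.0006], 0.87, array([-0.5,  2. ]))]
wrist key_eye [([0.5004, 0.1381, 0.2704], 0.78, array([-48.9,  -1.8]))]
wrist key_grip [([0.5058, 0.1384, 0.3047], 0.92, array([-43.9,   0.3]))]
scene key_eye []
scene key_grip [([0.5062, 0.1403, 0.3104], 0.69, array([-44.2,   2.3]))]
scene mouth [([0.5501, 0.121, 0.1471], 0.96, array([ 3.7, -1. ]))]
scene bowl [([0.5761, 0.1114, 0.1505], 0.7, array([31.4, -1.2]))]
-12 [ 0  0  0  0  0  0  0  0  0  2 17 16  0  0] 155.3
-9 [ 0  0  6 17 19 18 17 17 11 16 18 19  5  0] 153.8
-6 [ 0  0 12 14 13 14 13 14 14 12 17 18  4  0] 154.1
-3 [ 0  0  9 15  3  0  0  1  5  3 16 14  0  0] 154.8
0 [ 0  0 10 19  4  0  0  0  0  3 12 13  0  0] 154.1
3 [ 0  0  9 15  4  0  0  0  0  4 16 15  0  0] 154.2
6 [ 0  0 11 20  3  0  0  0  0  3 12 13  0  0] 154.0
9 [ 0  0 10 14  5  0  0  0  0  3 16 15  0  0] 154.2
12 [ 0  0  9 14  4  0  0  0  0  4 13 12  0  0] 154.0
15 [ 0  0 11 19  3  0  0  0  0  3 16 16  0  0] 153.9
18 [ 0  0 11 15  5  0  0  0  0  3 13 12  0  0] 154.2
21 [ 0  0 10 16  4  0  0  0  0  3 15 15  0  0] 154.1
24 [ 0  0  9 16  6  0  0  0  0  5 16 12  0  0] 153.9
27 [ 0  0  8 17 20  6  6  8  5 17 13 13  0  0] 153.8
30 [ 0  0  2 10 16 19 18 19 20 18 14  2  0  0] 154.2
33 [ 0  0  0  2 12 15 17 16 13 15  5  0  0  0] 154.5
36 [ 0  0  0  0  5  6 12 16  6  3  0  0  0  0] 153.6
39 [ 0  0  0  0  0  3 15 17  3  0  0  0  0  0] 154.4
42 [ 0  0  0  0  0  4 12 19  3  0  0  0  0  0] 154.2
45 [ 0  0  0  0  0  3 14 16  3  0  0  0  0  0] 154.1
```

View pics/w2.png

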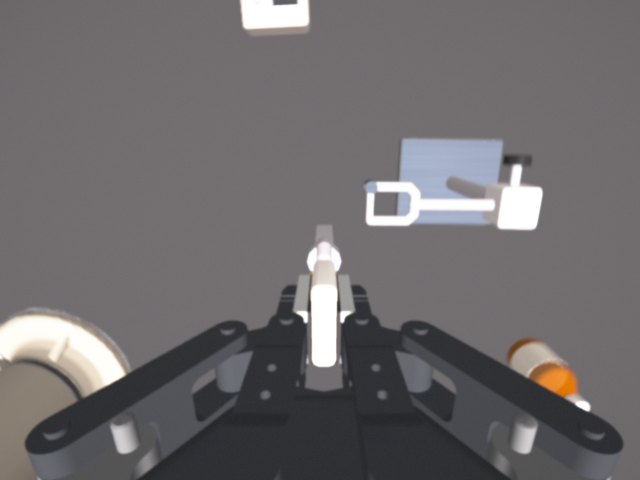

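The wrist view shows the U hook at (390,203) with the key held at (325,300). The depth puts the true gate line about 6 mm out from nominal (stand x ≈ -6), so the closed end would be met at an eye x of about 25. Descending in front of the hook, then approaching.

Request:
send_rows(deltas="0 0 0.04 0; 0 0 0.08 0; 0 0 0.11 0; 0 0 0.121 0; 0 0 0.121 0")

```text
t: 9.3
eef_pos: [0.5043, 0.1391, 0.1778]
tool_rot: [-0.001, 0.818, 0.575, -0.001]
contact_force: [-0.4, 0.1, -0.6]
gripper_width: 0.104
grasp_force: 59.0
```

Request:
send_rows(deltas="0 0.008 0 0; 0 0.016 0 0; 0 0.022 0 0; 0 0.026 0 0; 0 0.026 0 0")

```text
t: 9.8
eef_pos: [0.5303, 0.1302, 0.1793]
tool_rot: [0.0, 0.819, 0.574, 0.0]
contact_force: [0.8, -0.6, -2.0]
gripper_width: 0.105
grasp_force: 59.0
```

```bash
python3 - <<'E'
from h import *
a=np.radians(-19.8);ex=np.array([np.cos(a),np.sin(a)]);ey=np.array([-ex[1],ex[0]]);O=np.array([.547,.1232])
go(.505,.1394,.179,-19.8);print((np.array([ex,ey])@(bot.get_obs()["eef_pos"][:2]-O)*1000).round(1))
p=bot.read_camera("scene");c=pix(p,[.53,.13,.15]).astype(int)
save({"img":cv2.resize(p["img"][c[1]-60:c[1]+60,c[0]-80:c[0]+80],None,fx=5,fy=5)},"s3.png")
E
```

```text
t 9.8 tcp [0.5303 0.1302 0.1793] yang -19.88 F [ 0.8 -0.6 -2. ] delta mm [  0.  -27.    0.3] spin -0.08 tilt [0.0009 0.0002] w 0.105 59.0
[-18.    0.9]
```

View pics/s3.png

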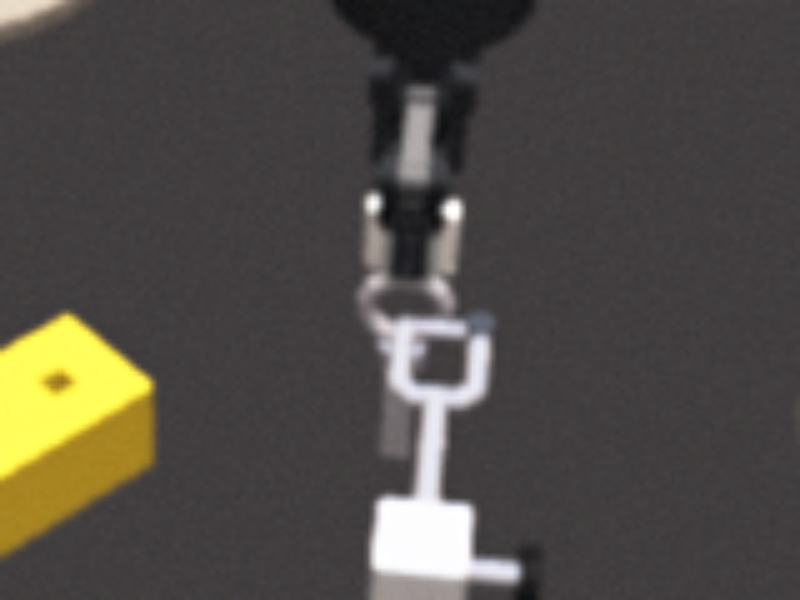

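The crop shows the ring (centre ~(405,305)) right in front of the tip bar (403,330), lined up with it. I'll push in gently.

Request:
send_rows(deltas="0 0.002 0 0; 0 0.004 0 0; 0 0.006 0 0; 0 0.008 0 0; 0 0.01 0 0")

```text
t: 10.35
eef_pos: [0.5372, 0.1277, 0.1786]
tool_rot: [-0.001, 0.818, 0.575, -0.001]
contact_force: [-6.5, 1.3, 2.6]
gripper_width: 0.108
grasp_force: 59.6
```

Request:
send_rows(deltas="0 0.002 0 0; 0 0.004 0 0; 0 0.006 0 0; 0 0.008 0 0; 0 0.01 0 0")

```text
t: 10.85
eef_pos: [0.5445, 0.1252, 0.1779]
tool_rot: [-0.002, 0.818, 0.576, -0.003]
contact_force: [-10.7, 2.2, 0.1]
gripper_width: 0.107
grasp_force: 59.4
```

Request:
send_rows(deltas="0 0.001 0 0; 0 0.001 0 0; 0 0.002 0 0; 0 0.002 0 0; 0 0.002 0 0")

```text
t: 11.35
eef_pos: [0.546, 0.1237, 0.1773]
tool_rot: [-0.002, 0.818, 0.576, -0.004]
contact_force: [-9.5, 2.2, -1.1]
gripper_width: 0.109
grasp_force: 59.3
```

```bash
python3 - <<'E'
from h import *
go(.505,.1394,.179,-19.8)
p=bot.read_camera("scene");c=pix(p,[.54,.125,.15]).astype(int)
a=cv2.resize(p["img"][c[1]-40:c[1]+40,c[0]-35:c[0]+35],None,fx=5.7,fy=5.7)
T=bot.read_camera("top");c=pix(T,[.55,.12,.15]).astype(int)
b=cv2.resize(T["img"][c[1]-40:c[1]+40,c[0]-35:c[0]+35],None,fx=5.7,fy=5.7)
save({"img":np.hstack([a,b])},"s4.png")
E
```

```text
t 11.35 tcp [0.546  0.1237 0.1773] yang -19.71 F [-9.5  2.2 -1.1] delta mm [  1.  -43.9  -1.4] spin 0.09 tilt [-0.0084 -0.0012] w 0.109 59.3
```

View pics/s4.png

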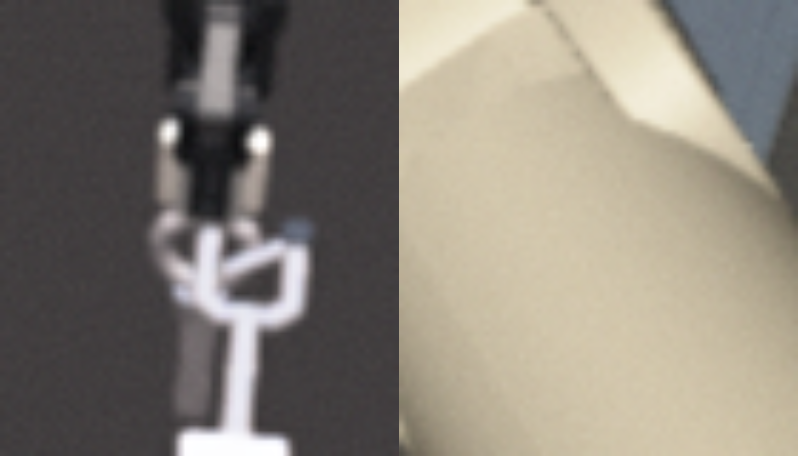

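The left crop shows the tip bar (208,260) passing through the ring and the gate swung inward from its hinge (297,230). The top view is blocked by the arm. Continuing slowly.

Request:
send_rows(deltas="0 0.0015 0 0; 0 0.003 0 0; 0 0.0045 0 0; 0 0.006 0 0; 0 0.0075 0 0")

```text
t: 11.95
eef_pos: [0.5528, 0.1201, 0.177]
tool_rot: [-0.002, 0.818, 0.575, -0.005]
contact_force: [-10.1, -0.4, -1.7]
gripper_width: 0.106
grasp_force: 59.3
```

Request:
send_rows(deltas="0 0.0015 0 0; 0 0.003 0 0; 0 0.004 0 0; 0 0.005 0 0; 0 0.006 0 0")

```text
t: 12.45
eef_pos: [0.5592, 0.1172, 0.177]
tool_rot: [-0.001, 0.818, 0.575, -0.004]
contact_force: [-8.6, -1.9, -1.6]
gripper_width: 0.105
grasp_force: 59.3
```

Request:
send_rows(deltas="0 0.001 0 0; 0 0.002 0 0; 0 0.003 0 0; 0 0.004 0 0; 0 0.004 0 0")

```text
t: 12.95
eef_pos: [0.5638, 0.1152, 0.1773]
tool_rot: [-0.0, 0.818, 0.575, -0.004]
contact_force: [-5.4, -3.3, -2.2]
gripper_width: 0.109
grasp_force: 59.2
```

```bash
cat > s.py <<'E'
from h import *
a=np.radians(-19.8);ex=np.array([np.cos(a),np.sin(a)]);ey=np.array([-ex[1],ex[0]]);O=np.array([.547,.1232]);M=np.array([ex,ey])
o=bot.get_obs();print(o["t"],"pos",(M@(o["eef_pos"][:2]-O)*1000).round(1),o["eef_pos"][2].round(4),"F",(M@o["contact_force"][:2]).round(1),o["contact_force"][2].round(1),"T",np.round(o["torque"],2))
E
python3 s.py
```

```text
12.95 pos [18.5 -1.8] 0.1773 F [-3.9 -4.9] -2.2 T [-0.86  1.42  0.04]
```

Request:
send_rows(deltas="0 0.0005 0 0; 0 0.001 0 0; 0 0.0015 0 0; 0 0.002 0 0; 0 0.002 0 0")

```text
t: 13.45
eef_pos: [0.5666, 0.1137, 0.1775]
tool_rot: [0.0, 0.819, 0.574, -0.003]
contact_force: [-3.8, -5.6, -1.3]
gripper_width: 0.107
grasp_force: 59.2
```

```bash
python3 s.py
```

```text
13.45 pos [21.7 -2.3] 0.1775 F [-1.7 -6.5] -1.3 T [-1.3   0.9   0.03]
```

Request:
send_rows(deltas="-0.0005 0.0005 0 0; -0.001 0.001 0 0; -0.0015 0.0015 0 0; -0.0015 0.0015 0 0; -0.0015 0.0015 0 0")

```text
t: 13.95
eef_pos: [0.5695, 0.1151, 0.1791]
tool_rot: [-0.0, 0.818, 0.575, 0.0]
contact_force: [0.1, 0.3, -1.6]
gripper_width: 0.103
grasp_force: 59.3
```

```bash
python3 s.py
```

```text
13.95 pos [23.9  0. ] 0.1791 F [0.  0.3] -1.6 T [ 0.02  0.01 -0.03]
```

The force fell to zero, so the gate has snapped shut. I'll back off to the middle of the hook, lower onto the bar, and check.

Request:
send_rows(deltas="0 -0.003 0.001 0; 0 -0.006 0.003 0; 0 -0.009 0.0045 0; 0 -0.01 0.0055 0; 0 -0.01 0.0055 0")

```text
t: 14.45
eef_pos: [0.5596, 0.118, 0.1732]
tool_rot: [-0.0, 0.818, 0.575, -0.0]
contact_force: [0.7, 0.5, -1.0]
gripper_width: 0.11
grasp_force: 59.3
```

```bash
python3 s.py; python3 - <<'E'
from h import *
p=bot.read_camera("scene");c=pix(p,[.55,.125,.15]).astype(int)
save({"img":cv2.resize(p["img"][c[1]-45:c[1]+45,c[0]-60:c[0]+60],None,fx=6,fy=6)},"s5.png")
E
```

```text
14.45 pos [13.6 -0.6] 0.1732 F [0.5 0.7] -1.0 T [-0.04 -0.01  0.  ]
```

View pics/s5.png

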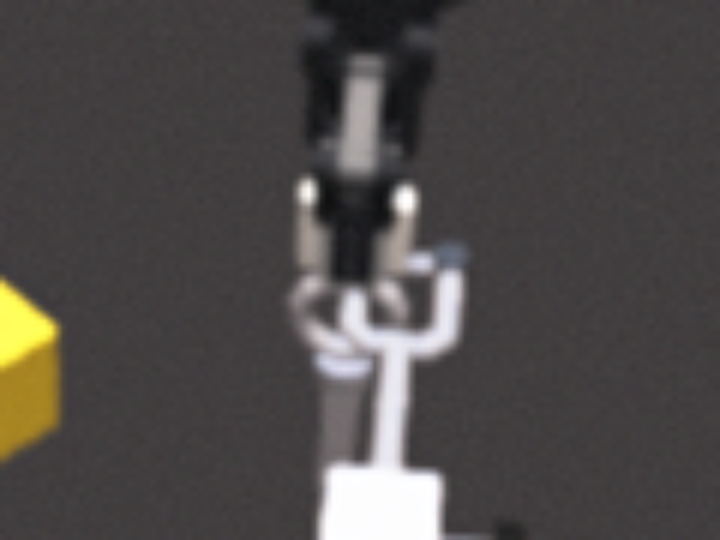

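The crop shows the ring (345,310) inside the U with the gate shut at (420,260). Lowering until the bar takes the weight.

Request:
send_rows(deltas="0 0 0.0005 0; 0 0 0.001 0; 0 0 0.001 0; 0 0 0.001 0; 0 0 0.001 0")

```text
t: 15.0
eef_pos: [0.5602, 0.1179, 0.1726]
tool_rot: [0.0, 0.818, 0.575, 0.0]
contact_force: [-1.2, -0.8, 2.3]
gripper_width: 0.106
grasp_force: 59.9
```

Request:
send_rows(deltas="0 0 0.0005 0; 0 0 0.001 0; 0 0 0.001 0; 0 0 0.001 0; 0 0 0.001 0")

```text
t: 15.5
eef_pos: [0.5603, 0.118, 0.1723]
tool_rot: [0.0, 0.818, 0.575, 0.0]
contact_force: [-3.0, -1.3, 8.3]
gripper_width: 0.109
grasp_force: 60.9
```

```bash
python3 s.py
```

```text
15.5 pos [14.2 -0.4] 0.1723 F [-2.4 -2.2] 8.3 T [-0.29  0.61 -0.03]
```

Request:
send_rows(deltas="0 0 -0.0012 0; 0 0 -0.0012 0; 0 0 -0.0012 0; 0 0 -0.0012 0; 0 0 -0.0012 0", force=20)

```text
t: 16.0
eef_pos: [0.5601, 0.118, 0.1727]
tool_rot: [0.0, 0.818, 0.575, 0.0]
contact_force: [0.7, -1.1, 2.7]
gripper_width: 0.108
grasp_force: 59.8
```

Request:
send_rows(deltas="0 0 0 0; 0 0 0 0; 0 0 0 0; 0 0 0 0; 0 0 0 0", claw=0.15)

```text
t: 16.5
eef_pos: [0.5599, 0.118, 0.1725]
tool_rot: [-0.0, 0.818, 0.575, -0.0]
contact_force: [-0.4, 0.3, 0.6]
gripper_width: 0.148
grasp_force: 0.0
```

Request:
send_rows(deltas="0 0 0 0; 0 0 0 0; 0 0 0 0; 0 0 0 0; 0 0 0 0", claw=0.2)

```text
t: 17.0
eef_pos: [0.56, 0.118, 0.1726]
tool_rot: [0.0, 0.818, 0.575, 0.0]
contact_force: [1.0, -0.6, 1.0]
gripper_width: 0.202
grasp_force: 0.0
```

```bash
python3 s.py; python3 - <<'E'
from h import *
p=bot.read_camera("scene");c=pix(p,[.55,.125,.15]).astype(int)
save({"img":cv2.resize(p["img"][c[1]-45:c[1]+45,c[0]-60:c[0]+60],None,fx=6,fy=6)},"s6.png")
E
```

```text
17.0 pos [14.  -0.5] 0.1726 F [ 1.1 -0.3] 1.0 T [ 0.01  0.   -0.  ]
```

View pics/s6.png

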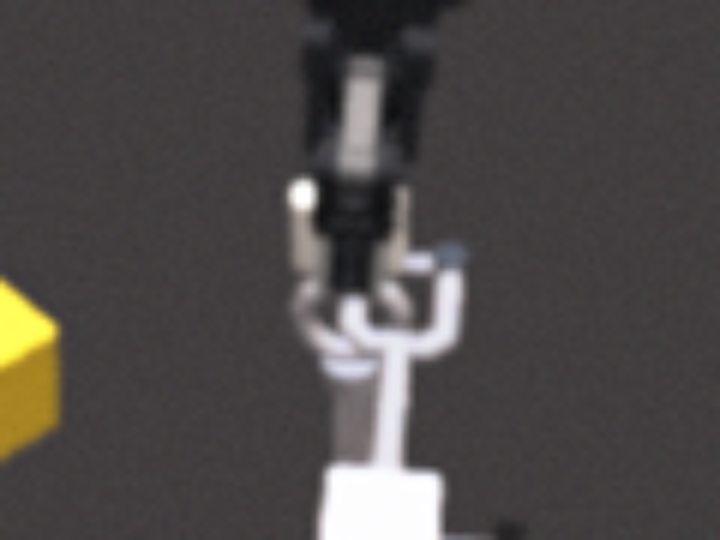

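The key hangs on the bar at (350,330) and the gate is shut at (420,260). Opening wider, letting it settle, then rising straight up.

Request:
send_rows(deltas="0 0 0 0; 0 0 0 0; 0 0 0 0; 0 0 0 0; 0 0 0 0", claw=0.5)

```text
t: 17.55
eef_pos: [0.5599, 0.118, 0.1726]
tool_rot: [-0.0, 0.818, 0.575, -0.0]
contact_force: [0.2, -0.4, 0.5]
gripper_width: 0.498
grasp_force: 0.0
```

Request:
send_rows(deltas="0 0 -0.01 0; 0 0 -0.025 0; 0 0 -0.045 0; 0 0 -0.07 0; 0 0 -0.1 0")

```text
t: 18.05
eef_pos: [0.5597, 0.118, 0.2744]
tool_rot: [-0.0, 0.818, 0.575, -0.0]
contact_force: [1.5, -0.1, 0.2]
gripper_width: 0.495
grasp_force: 0.0
```

Request:
send_rows(deltas="0 0 -0.04 0; 0 0 -0.05 0; 0 0 -0.05 0; 0 0 -0.05 0; 0 0 -0.05 0")

```text
t: 18.55
eef_pos: [0.5592, 0.1176, 0.3212]
tool_rot: [-0.0, 0.818, 0.575, -0.001]
contact_force: [0.3, -0.3, -0.0]
gripper_width: 0.501
grasp_force: 0.0
```

Request:
send_rows(deltas="0 0 0 0; 0 0 0 0; 0 0 0 0; 0 0 0 0; 0 0 0 0")

```text
t: 19.05
eef_pos: [0.56, 0.118, 0.3225]
tool_rot: [-0.0, 0.818, 0.575, -0.0]
contact_force: [0.6, 0.5, -0.5]
gripper_width: 0.501
grasp_force: 0.0
```

```bash
python3 s.py; python3 - <<'E'
from h import *
I=[]
for i in range(2):
    p=bot.read_camera("scene");c=pix(p,[.55,.125,.15]).astype(int)
    I.append(cv2.resize(p["img"][c[1]-55:c[1]+45,c[0]-33:c[0]+33],None,fx=6,fy=6))
    for q in("key","key_eye","key_grip"):print(q,[(np.round(r["xyz"],4).tolist(),round(r["confidence"],2)) for r in bot.landmark_of(p,q)[:1]])
    for _ in range(5): bot.read_camera("top")
save({"img":np.hstack(I)},"s7.png")
E
```

```text
19.05 pos [13.9 -0.5] 0.3225 F [0.4 0.6] -0.5 T [ 0.01 -0.01 -0.  ]
key [([0.5618, 0.1263, 0.0621], 0.66)]
key_eye [([0.5594, 0.1182, 0.1437], 0.9)]
key_grip [([0.5583, 0.1164, 0.1801], 0.63)]
key [([0.5638, 0.1264, 0.0607], 0.95)]
key_eye [([0.5583, 0.1198, 0.1388], 0.7)]
key_grip [([0.5563, 0.1143, 0.1793], 0.58)]
```

View pics/s7.png

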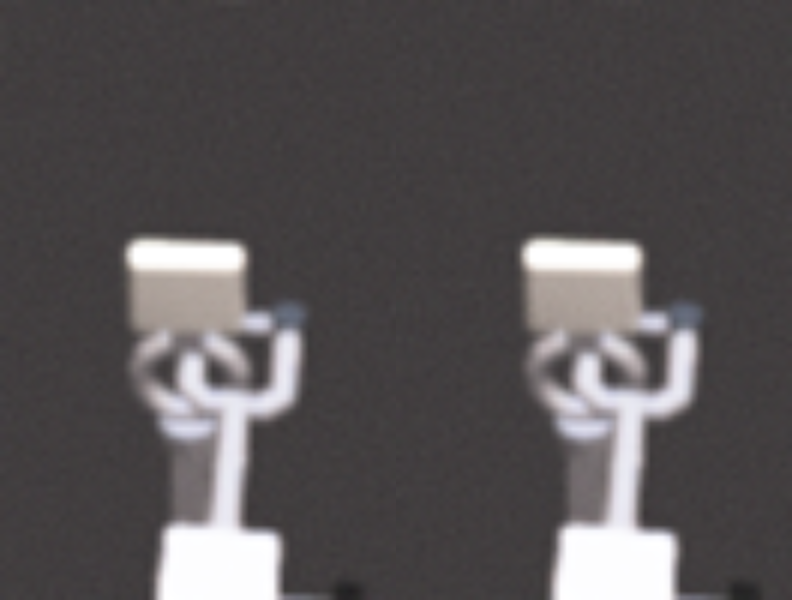

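Both frames match: the key hangs still and upright by its eye, with the gate shut at (265,322). Handing in.

Request:
send_rows(deltas="0 0 0 0; 0 0 0 0; 0 0 0 0; 0 0 0 0; 0 0 0 0")

```text
t: 20.45
eef_pos: [0.56, 0.118, 0.3226]
tool_rot: [0.0, 0.818, 0.575, 0.0]
contact_force: [-0.1, -0.1, 0.9]
gripper_width: 0.501
grasp_force: 0.0
```

```bash
python3 -c "
from station import bot
print(bot.hand_in())"
```

```text
the job is handed in; nothing more can be done
None
```

The valve key hangs still and upright from the snap hook with the gate shut behind it; the highest push I read was about 11 N (limit 15 N), and the job was handed in at about 20 s with the driver and other things left alone.

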